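Lean the lid of a stoneware box on the tilted glazing rest

ROBOT

A 6-joint arm with a two-finger parallel gripper is mounted at the origin on the work surface. World frame = base frame: x ahead of the robot, y to its left, z up, the work surface at z = 0. Lengths are in m, angles in rad, forces in N, time in s.
With the tool pointing down it reaches from about 0.325 to 0.775 m from the base axis. Payload 5.5 kg.
Tool frame: the origin (TCP) lies between the finger pads; the fingertips stand 8 mm ahead of it and the grasp point (between the pads) lies 11 mm behind it (tcp_to_tips is the distance from the TCP to the fingertips, in m); z points along the fingers, y is the line along which they close (so a half turn about z gives the same grasp; the last joint's range is limited). The gripper opens to 88 mm and grips with 3 to 60 N. Pads are 20 mm wide; open, the fingers measure 115 mm over their backs; the gripper's body (75 mm by 178 mm) begins 61 mm behind the grasp point.
Start: joints at [1.076, 0.091, 1.231, -0, 1.82, -0.057], TCP at [0.254, 0.543, 0.231] pointing down, gripper open.
Joint ranges: [-2.87, 2.87], [-0.86, 2.18], [0.17, 2.46], [-1.51, 4.65], [0.06, 2.69], [-2.65, 2.65]. Speed limits (rad/s): [2.57, 2.57, 3.01, 3.14, 3.14, 3.14].

INTERFACE

Orientations are given as a unit quaternion [w, x, y, z].
In Python, from bench import * gives the robot as it stands. Calls block until the motion is done:
- move_to(position, orientation): joint-space move of the TCP to a pose.
- move_l(position, speed=0.15, orientation=None): straight line of the TCP; orientation=None keeps the orientation; speed is the mean speed in m/s.
- movej(angles): joint-space move.
- gripper_open() and close(): open the fingers fully, or close them until they stop; the grip force is fixed at half the most.
- hold(seconds).
- inverse_kinematics(position, orientation): joint angles nearest the present ones, or None.
- state(): the state.
- get_image(name): name is "scene" or "top" or "wrist"; returns a dict with "frame" (420x560x3 uint8, blue, green, red), "depth" (420x560 float32, m along the optical axis (not along the pixel's ray), 0 where there is no reading), "camera_matrix" (3x3 intrinsics, pixels), "view" (4x4, takes a point from world to camera coordinates). Camera axes: x right, y up, looking along -z (the intrinsics and any distortion apply to the point x, -y, -z); pixel columns grow to the right and rows downward; lengths in m; the calibration is good to about 2 mm. A picture is of the moment at which its call begins.
A pose or a line that the arm cannot do raises IKError and nothing moves.
- job_done(): hands the job in; it is judged then, once.
The state is a dict: "time": time; "joint_pos": joint angles; "dq": joint speeds; "joint_torque": joint torques, N m; "ee_pos": TCP position; "ee_rot": TCP orientation; "ft_force": force on the tool from outside, world axes, zero at the start; "moment": the same for the moment, N m; "finger_gap": finger opening in m; "finger_force": force on a finger pad.
Only numpy, scipy, OpenCV 4.12 (cv2) and the standard library are available. Lean on these libraries where they do the work, as an engineer would, in place of code of your own. Each camera call takes 0.05 s, during which the arm holds its last target. There are 200 camera calls.

TASK

Take the loose blue lid off the stoneware box and lay it, handle outwards and level, on the two rails of the tilted glazing rest: centred across the rails, flat on both of them, and with its long lower edge pushed down against the yellow stop bar so that the bar is visibly pressed in a little and stays so when you let go. The glaze chips easily and the rest is only lightly clamped, so work gently by feel: do not drop the lid or press hard, do not shift the tilt of the rest, and leave the box standing where it is and the other things on the table alone.

Things in the scene. Friction and masses are not known exactly. Their poses are not given: they have to be found in the camera images.
- lid: Loose ceramic lid, 0.2 to 0.4 kg, blue above, starting on the box. Origin at the centre of its underside, z up: a locating block 76 x 106 mm (x by y), z 0 to 8 mm; then the plate 100 x 130 mm, z 8 to 16; then the upright bar handle, 14 mm thick (x), 70 mm long (y), z 16 to 50. Half a turn about z makes no difference.
- box: Open ceramic box, white, 96 x 126 mm (x by y), 85 mm high, walls 6 mm, about 0.9 kg, loose on the table. Origin at the centre of its underside, z up. The lid's plate lies on its rim with the lid's origin 77 mm above the box's origin; the locating block hangs 8 mm into the mouth with 4 mm of play all round.
- foot (a point): Midway between the lower ends of the two rails, on the plane of their upper faces. x runs up the slope along the rails, y level across it, z square out of the rails. The black rubber-faced rails are 12 mm wide, centred at y = -28 and +28 mm, x 0 to 170 mm. A well laid lid has its underside on z = 0, y = 0 and its handle along y. Rubber grips: the lid stays where it is put and does not slide down by itself.
- stop (a joint): How far (m) the yellow stop bar across the rails is pressed in, down the slope: 0 free, 0.006 at its limit, spring 0.7 N per mm. Bar: 100 mm long (y), 8 mm thick, standing 1 to 16 mm out of the rails. It sits on a clamp set anywhere along the rails: its upper face starts at x = 20 to 55 mm from the foot point, different each time and not reported, so look or feel for it. The clamp slips only above 40 N.
- rest (a joint): Slope of the rails, in rad, 0 level; it starts between 0.30 and 0.47, rising away from the robot. Held by a light friction clamp (about 2 N m) on a level axis along the foot's y, at x = 80 mm, z = -25 mm in the foot's frame, 130 mm above the table.
- stand: Fixed steel stand that carries the tilting rest: foot 160 x 130 x 18 mm and a central post. Origin on the table under the tilt axis; its x points where the rails rise.
- mug: Bystander: yellow mug 80 mm across, 95 mm high, with modelling tools sticking out to about 175 mm. Origin at the centre of its underside.
- pin: Bystander: wooden rolling pin lying along its x, 300 mm long over the handles, 44 mm thick. Origin under its middle.
- jar: Bystander: green glaze jar with black cap, 66 mm across, 85 mm high. Origin at the centre of its underside.
- dish: Bystander: terracotta bowl, 110 mm across, 30 mm high. Origin at the centre of its underside.
There are look-alikes about, which are no part of the job. Leave any red look-alike of the box alone. There is more than one size of the stand; the job needs the larger.

How it is judged:
On the way:
1. the lid is lifted clear of the box (height (world z) of lid above 0.1 m and contact force between lid and box below 0.1 N), for 0.1 s.
At the end, for the whole second after the job is handed in: The lid rests on the rails, handle outwards, its lower edge pressing the stop in by over 1 mm; centred across the rails within 15 mm, underside within 3 mm of the rails and 0.05 rad of parallel, handle within 0.06 rad of level; released, still. The box stands upright within 30 mm of its start (value of joint stop above 0.001 m and y of lid in the frame of foot between -0.015 and 0.015 m and z of lid in the frame of foot between -0.003 and 0.003 m and angle between the z axis of lid and the z axis of foot, either way round below 0.05 rad and angle between the y axis of lid and the y axis of foot, either way round below 0.06 rad and angle between lid's own z axis and vertical below 1.2 rad and contact force between lid and stand above 0.5 N and linear speed of lid below 0.01 m/s and angular speed of lid below 0.1 rad/s and angle between box's own z axis and vertical below 0.05 rad and distance of box from where it was at the start of the episode below 0.03 m); the robot touches nothing.
It fails at once if the lid is pressed or dropped on the rest with more than 30 N (contact force between lid and stand above 30 N).
It fails at once if the rest is pushed out of its tilt (its foot moves more than 6 mm) (distance of foot from where it was at the start of the episode above 0.006 m).
It fails at once if the box is tipped (angle between box's own z axis and vertical above 0.3 rad).
It fails at once if the mug, rolling pin, glaze jar or dish is disturbed (moved more than 20 mm) (distance of any of mug, pin, jar, dish from where it was at the start of the episode above 0.02 m).
It also fails if it takes over 54 s, if anything falls off the work surface, if the arm or the gripper's body presses on something with over 40 N, if the wrist force passes 120 N, or if a joint passes its speed limit or range.

## Working session

There is one attempt and no reset: what is moved stays moved. The work goes in short steps, each a Python script; the robot and the scene stay as the last script left them, time stands still between calls to the robot, and variables do not carry over. Pictures are saved under pics/ and viewed, at most 10 in all, crops included, and the job is handed in when it is done.

```bash
mkdir -p pics; ls
python3 - <<'E'
from bench import *
import numpy as np,cv2
for n in("scene","top"):
    d=get_image(n);cv2.imwrite(f"pics/{n}0.png",d["frame"]);np.savez(f"{n}0.npz",**d)
    print(n,d["view"].round(3).tolist(),d["camera_matrix"].round(1).tolist())
s=state();print(s)
E
```

```text
pics
scene [[-0.519, 0.855, -0.014, 0.28], [-0.608, -0.358, 0.709, 0.272], [0.601, 0.377, 0.705, -1.447], [0.0, 0.0, 0.0, 1.0]] [[423.9, 0.0, 274.0], [0.0, 423.9, 209.4], [0.0, 0.0, 1.0]]
top [[-0.003, -1.0, 0.015, -0.016], [0.988, -0.001, 0.156, -0.599], [-0.156, 0.016, 0.988, -1.385], [0.0, 0.0, 0.0, 1.0]] [[470.8, 0.0, 282.9], [0.0, 470.8, 209.5], [0.0, 0.0, 1.0]]
{'time': 0.1, 'joint_pos': array([ 1.07631459e+00,  9.17838253e-02,  1.23178171e+00,  6.29539013e-06,
        1.81982240e+00, -5.66880950e-02]), 'dq': array([-1.06464734e-03, -1.09434960e-03, -2.57153107e-03, -4.58064358e-04,
        9.02195163e-05, -1.49036461e-03]), 'joint_torque': array([ 2.80752851e-03, -4.47853661e+01, -4.07570529e+01,  7.00523774e-02,
        2.83039879e-02, -7.21813785e-05]), 'ee_pos': array([0.25423215, 0.54318219, 0.22961063]), 'ee_rot': array([-2.47193475e-04,  2.17152057e-01,  9.76137377e-01, -8.62940658e-04]), 'ft_force': array([ 1.77530898,  0.74282049, -0.88762085]), 'moment': array([-0.02235841,  0.03541691,  0.01784832]), 'finger_force': 0.0, 'finger_gap': 0.08759828603370404}
```

View pics/scene0.png

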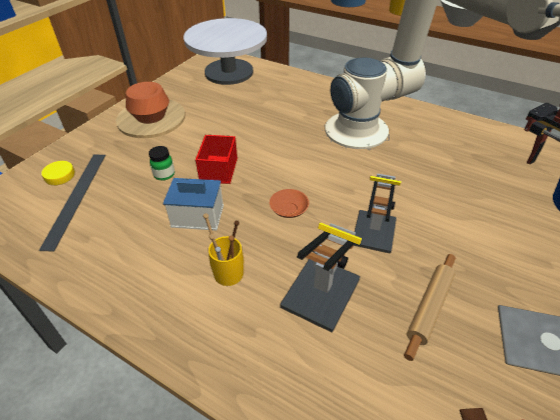

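View pics/top0.png

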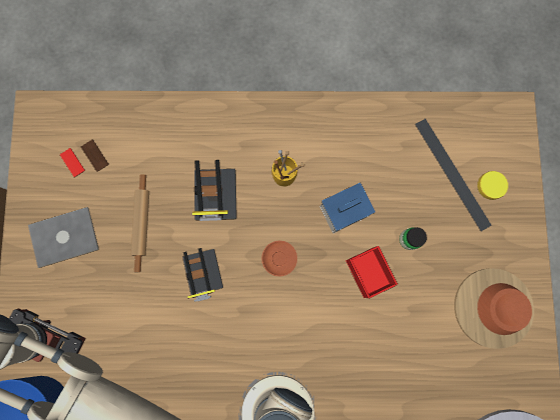

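The scene shows the blue lid on the white box, top view (348,207). The larger stand is at top (210,190), with its yellow stop at (210,213). The small stand is at (202,275) and the red box at (372,272). Next I'll measure the lid and rails from depth.

```bash
cat > h.py <<'E'
import numpy as np,cv2
def cloud(d):
    K=d["camera_matrix"];V=d["view"];z=d["depth"];h,w=z.shape
    u,v=np.meshgrid(np.arange(w),np.arange(h))
    P=np.stack([(u-K[0,2])/K[0,0]*z,-(v-K[1,2])/K[1,1]*z,-z],-1)
    return (P-V[:3,3])@V[:3,:3]
def proj(d,p):
    K=d["camera_matrix"];V=d["view"];c=V[:3,:3]@np.array(p)+V[:3,3]
    return K[0,0]*c[0]/-c[2]+K[0,2],K[1,1]*-c[1]/-c[2]+K[1,2]
def masks(d):
    hsv=cv2.cvtColor(d["frame"],cv2.COLOR_BGR2HSV).astype(int);H,S,v=hsv[...,0],hsv[...,1],hsv[...,2]
    ok=d["depth"]>0
    return dict(blue=ok&(H>95)&(H<125)&(S>90),black=ok&(v<75),yellow=ok&(H>24)&(H<34)&(S>170)&(v>150))
E
python3 - <<'E'
from h import *
np.set_printoptions(precision=4,suppress=True)
for n,lr,rr in(("top",(320,380,180,235),(185,240,150,225)),("scene",(160,225,170,230),(290,365,220,275))):
    d=dict(np.load(n+"0.npz"));P=cloud(d);m=masks(d)
    def sel(k,r):
        q=np.zeros_like(m[k]);q[r[2]:r[3],r[0]:r[1]]=1;return P[m[k]&q]
    b=sel("blue",lr);pl=b[abs(b[:,2]-.093)<.008]
    print(n,len(b),len(pl),"z",np.median(pl[:,2]),cv2.minAreaRect(pl[:,:2].astype(np.float32)*1000))
    h=b[b[:,2]>.115];print(" handle",len(h),h.mean(0) if len(h) else 0,len(h)and cv2.minAreaRect(h[:,:2].astype(np.float32)*1000))
    k=sel("black",rr);k=k[k[:,2]>.09];print(" rail n",len(k))
    A=np.c_[k[:,:2],np.ones(len(k))];
    for _ in range(6):
        w=np.linalg.lstsq(A,k[:,2],rcond=None)[0];r=k[:,2]-A@w;g=abs(r)<max(.004,1.5*np.median(abs(r)));k=k[g];A=A[g]
    print(" plane",w,"slope",np.arctan(np.hypot(*w[:2])),"dir",np.arctan2(w[1],w[0]),len(k),"rms",r[g].std(),k.min(0),k.max(0))
    print(" rect",cv2.minAreaRect(k[:,:2].astype(np.float32)*1000))
    y=sel("yellow",rr);y=y[y[:,2]>.06];print(" stop",len(y),y.min(0),y.max(0),y.mean(0),cv2.minAreaRect(y[:,:2].astype(np.float32)*1000))
    f=cv2.resize(d["frame"][rr[2]-10:rr[3]+15,rr[0]-10:rr[1]+10],None,fx=6,fy=6,interpolation=cv2.INTER_CUBIC);cv2.imwrite(f"pics/c_{n}.png",f);print(f.shape)
E
```

```text
top 1399 1264 z 0.09246908797589908 ((602.3253784179688, -208.44802856445312), (98.27938079833984, 128.5368194580078), 25.358474731445312)
 handle 121 [ 0.6015 -0.2073  0.1265] ((602.2721557617188, -208.40985107421875), (13.840372085571289, 70.8547134399414), 25.534093856811523)
 rail n 496
 plane [ 0.5094  0.0136 -0.1742] slope 0.47125245531876114 dir 0.026774855157838277 321 rms 0.0017973393834544863 [0.5638 0.1591 0.1149] [0.7156 0.2309 0.1934]
 rect ((638.3682250976562, 195.0480499267578), (151.98011779785156, 68.82868957519531), 2.416069507598877)
 stop 79 [0.5712 0.1431 0.1347] [0.5802 0.2389 0.1475] [0.5755 0.1934 0.1403] ((575.4788208007812, 191.0123748779297), (7.084172248840332, 95.87107849121094), 1.5935068130493164)
(600, 450, 3)
scene 1312 1010 z 0.09315806663137516 ((602.6932373046875, -208.31021118164062), (101.89657592773438, 129.15615844726562), 25.357946395874023)
 handle 194 [ 0.6039 -0.2072  0.1237] ((601.6748046875, -207.59036254882812), (19.01508331298828, 70.00885772705078), 27.24252700805664)
 rail n 630
 plane [ 0.4913 -0.0189 -0.155 ] slope 0.4569862678977862 dir -0.038524596048335406 315 rms 0.0014954557587135982 [0.5803 0.1595 0.1248] [0.7161 0.2311 0.194 ]
 rect ((647.4503784179688, 195.1036376953125), (135.8356170654297, 68.69791412353516), 1.7471060752868652)
 stop 254 [0.5703 0.1422 0.1288] [0.5835 0.2424 0.1435] [0.578  0.1956 0.137 ] ((576.8980102539062, 192.30897521972656), (13.057037353515625, 100.11756896972656), 0.1134345605969429)
(480, 570, 3)
```

```bash
cat >> h.py <<'E'
from scipy.spatial.transform import Rotation as R
def quat(z,y):
    z=np.array(z,float)/np.linalg.norm(z);y=np.array(y,float);y-=z*(y@z);y/=np.linalg.norm(y)
    return np.roll(R.from_matrix(np.c_[np.cross(y,z),y,z]).as_quat(),1)
def frame(s,yaw):
    return (R.from_euler('z',yaw)*R.from_euler('y',-s)).as_matrix() # columns x up-slope,y,z normal
E
python3 - <<'E'
from bench import *
from h import *
s=.46;yaw=.033;F=frame(s,yaw)
c=np.array([.64,.195,.155])
q=quat(-F[:,2],F[:,0]);p=c+F[:,2]*.2
move_to(p,q);hold(.3)
d=get_image("wrist");cv2.imwrite("pics/w1.png",d["frame"]);np.savez("w1.npz",**d)
st=state();print(st["time"],st["ee_pos"],st["ft_force"],d["depth"].min(),d["depth"].max())
E
```

```text
2.1583 [0.55118473 0.19249419 0.3340321 ] [0.50405996 0.39476939 0.68293133] 0.0 2.1939516
```

View pics/w1.png

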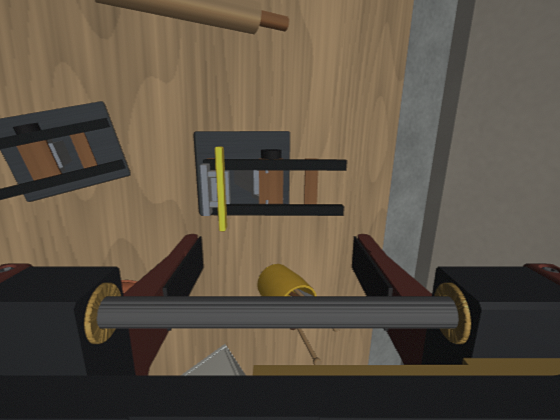

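The wrist view shows the rails at rows 165 and 210 (columns 202–346) and the yellow stop at columns 217–225. I'll fit the rail frame.

```bash
cat > fit.py <<'E'
from h import *
from scipy.optimize import least_squares
np.set_printoptions(precision=4,suppress=True)
for n,f,rr in(("wrist","w1.npz",(195,352,140,235)),("top","top0.npz",(185,240,150,225)),("scene","scene0.npz",(290,365,220,275))):
    d=dict(np.load(f));P=cloud(d);m=masks(d);q=np.zeros_like(m["black"]);q[rr[2]:rr[3],rr[0]:rr[1]]=1
    k=P[m["black"]&q];k=k[k[:,2]>.11]
    # params: slope,yaw,axis point (ax,ay); axis z=.130 fixed, plus z bias
    def loc(p,X): return (X-np.array([p[2],p[3],.13+p[4]]))@frame(p[0],p[1])+[.08,0,-.025]
    def res(p):
        L=loc(p,k);b=np.clip(abs(abs(L[:,1])-.028)-.006,0,None)
        return np.r_[L[:,2],b,(p[4])/.0005*.01]
    r=least_squares(res,[.46,.03,.64,.195,0],loss="soft_l1",f_scale=.001,x_scale=[.1,.1,.1,.1,.01]);p=r.x
    # scene ax is degenerate with slope/zbias only weakly; ends of the rails check
    L=loc(p,k);g=abs(L[:,2])<.003;L=L[g];print(n,p,g.sum(),"rail x",np.percentile(L[:,0],[0.5,99.5])," z rms",L[:,2].std(),"y",np.percentile(L[:,1],[.5,99.5]))
    y=P[m["yellow"]&q];y=y[y[:,2]>.1];Y=loc(p,y);print("   stop x",np.percentile(Y[:,0],[2,25,50,75,98]),"y",Y[:,1].min(),Y[:,1].max(),"z",np.percentile(Y[:,2],[2,50,98]))
E
python3 fit.py
```

```text
wrist [ 0.4704  0.0203  0.6438  0.1943 -0.    ] 2524 rail x [0.0035 0.1682]  z rms 0.0007896971432282104 y [-0.0354  0.0331]
   stop x [0.0188 0.02   0.0212 0.0246 0.0257] y -0.050706609355947646 0.04731255394453701 z [0.0147 0.0162 0.0177]
top [ 0.4738  0.0266  0.6467  0.1957 -0.    ] 325 rail x [0.0017 0.168 ]  z rms 0.0015585958670767655 y [-0.0345  0.034 ]
   stop x [0.0174 0.0198 0.0214 0.0229 0.0248] y -0.05076407660979417 0.045106502723509696 z [0.0117 0.0166 0.0218]
scene [ 0.4639  0.0042  0.6446  0.1975 -0.    ] 422 rail x [0.0216 0.1698]  z rms 0.001236302831786016 y [-0.0367  0.033 ]
   stop x [0.0197 0.0224 0.0237 0.0248 0.0268] y -0.05495939248973115 0.04516034444272165 z [0.0037 0.0112 0.0175]
```

The three fits agree: slope 0.47, yaw 0.02, and the stop's upper face at x≈26 mm. Now I'll grasp the lid.

```bash
cat >> h.py <<'E'
LQ=quat([0,0,-1],[np.cos(.443),np.sin(.443),0]);LP=np.array([.6023,-.2084])
S,YAW,AX=.469,.02,np.array([.644,.194,.130])
F=frame(S,YAW);FOOT=AX-F@[.08,0,-.025]
RQ=quat(-F[:,2],F[:,0])
def rp(x,y,z): return FOOT+F@np.array([x,y,z])
def show(st,t=""):
    L=(st["ee_pos"]-FOOT)@F
    print(t,"t%.2f"%st["time"],"loc",(L*1000).round(1),"Floc",(st["ft_force"]@F).round(2),"M",(st["moment"]@F).round(3),"gap %.4f"%st["finger_gap"])
E
python3 - <<'E'
from bench import *
from h import *
a=state()["ee_pos"]
move_l(a+[-.03,0,.12],.3)
move_to([*LP,.25],LQ); move_l([*LP,.135],.15); hold(.1); show(state(),"above")
move_l([*LP,.107],.05); hold(.1); st=state(); print(st["ee_pos"],st["ft_force"])
close(); st=state(); print(st["finger_gap"],st["finger_force"],st["ft_force"])
move_l([*LP,.125],.04); move_l([*LP,.36],.15); hold(.5)
st=state(); show(st,"lifted"); print(st["ee_pos"],st["ft_force"],st["moment"])
d=get_image("top");cv2.imwrite("pics/t2.png",d["frame"][100:300,150:430].repeat(2,0).repeat(2,1));np.savez("t2.npz",**d)
E
```

```text
above t5.41 loc [  39.4 -401.7    3.3] Floc [-0.01 -0.04  0.09] M [-0.014 -0.016 -0.009] gap 0.0879
[ 0.60252263 -0.20846781  0.10749292] [ 0.44030482 -0.50558223 -0.40004196]
0.01392740694762002 29.99994546175003 [-1.33249596 -1.59412636  1.31691439]
lifted t10.16 loc [ 139.6 -401.5  202.6] Floc [-1.6  -0.71 -3.29] M [-0.067  0.014 -0.035] gap 0.0137
[ 0.60228099 -0.20839253  0.35997455] [ 0.07362799 -0.70544472 -3.65668176] [-0.04416931  0.01287995 -0.06133553]
```

View pics/t2.png

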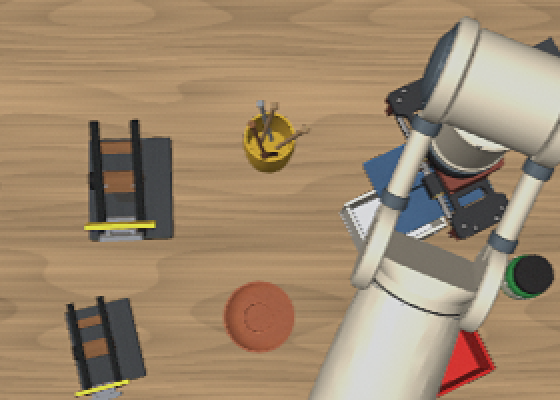

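The lid is held and clear of the box (gap 13.7 mm, about 0.35 kg). I'll go to a hover above the rails.

Run:
```python
from bench import *
from h import *
move_to(rp(.092,0,.21),RQ); move_l(rp(.092,0,.075),.12); hold(.5)
st=state(); show(st,"hover"); print(st["ft_force"])
d=get_image("scene");np.savez("s3.npz",**d)
cv2.imwrite("pics/s3.png",cv2.resize(d["frame"][170:330,260:400],None,fx=4,fy=4)[:600])
P=cloud(d);m=masks(d)["blue"];m[:, :250]=0;m[:,400:]=0;m[:150]=0;L=(P[m]-FOOT)@F
L=L[(L[:,2]<.14)&(L[:,2]>0)];z=L[:,2];top=L[abs(z-.061)<.006];print(len(L),len(top),np.percentile(z,[5,25,50,75,95]))
if len(top)>20:
    A=np.c_[top[:,:2],np.ones(len(top))];print("plane in foot frame",np.linalg.lstsq(A,top[:,2],rcond=None)[0]);print(cv2.minAreaRect(top[:,:2].astype(np.float32)*1000),top.min(0),top.max(0))
```

```text
hover t13.48 loc [92.  -0.  75.1] Floc [-0.26 -0.38 -2.77] M [-0.116  0.531  0.   ] gap 0.0138
[ 1.03170401 -0.35614145 -2.58984908]
1337 1019 [0.05759024 0.06100643 0.0615855  0.06521324 0.09180998]
plane in foot frame [-0.02485372 -0.00177895  0.06382582]
((94.2237548828125, 0.571563720703125), (100.17359161376953, 129.34181213378906), 0.8053105473518372) [ 0.04339709 -0.0639283   0.05521426] [0.14442009 0.0651112  0.06698827]
```

View pics/s3.png

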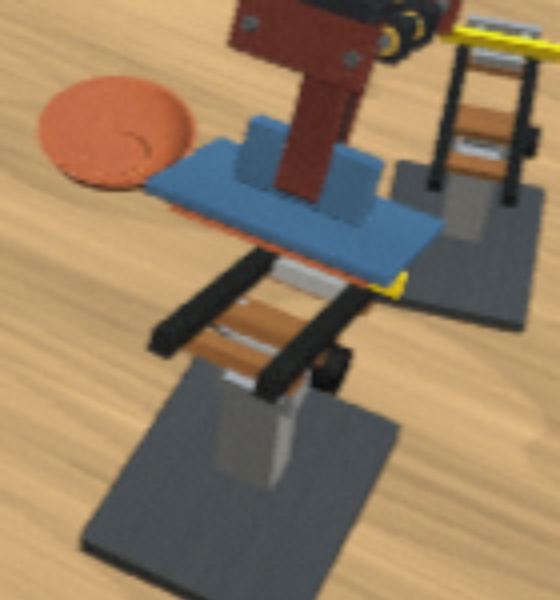

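The lid hovers parallel over the rails, centred, with the yellow stop just below its lower edge. I'll descend by feel.

```bash
cat >> h.py <<'E'
from bench import *
def feel(n=5):
    f=[];m=[]
    for _ in range(n):
        hold(.03);s=state();f.append(s["ft_force"]@F);m.append(s["moment"]@F)
    return np.mean(f,0),np.mean(m,0)
E
python3 - <<'E'
from h import *
move_l(rp(.092,0,.037),.06); hold(.4)
b,mb=feel(8); print("base",b.round(2),mb.round(3)); np.save("base.npy",np.r_[b,mb])
z=.037
while z>.024:
    z-=.0005; move_l(rp(.092,0,z),.02); f,m=feel(3); print("%.1f"%(z*1e3),(f-b).round(2),(m-mb).round(3))
    if (f-b)[2]>3.0: break
show(state())
E
```

```text
base [-1.54  0.18 -2.9 ] [-0.032  0.536  0.025]
36.5 [-0.45 -0.05  0.28] [-0.03  -0.029  0.014]
36.0 [-0.03 -0.29  0.03] [-0.017 -0.006  0.007]
35.5 [ 0.29  0.22 -0.52] [-0.017  0.009 -0.003]
35.0 [-0.14 -0.28  0.29] [0.013 0.035 0.02 ]
34.5 [-0.23 -0.03  0.25] [-0.025  0.009 -0.029]
34.0 [-0.03 -0.38 -0.26] [-0.018  0.004 -0.033]
33.5 [-0.08 -0.46 -0.06] [-0.018 -0.     0.015]
33.0 [-0.19 -0.12 -0.02] [ 0.003 -0.002  0.017]
32.5 [-0.72 -0.1   0.59] [-0.031 -0.003 -0.007]
32.0 [ 0.49 -0.11  0.08] [-0.012 -0.002 -0.009]
31.5 [-0.09 -0.02 -0.39] [-0.023  0.013 -0.006]
31.0 [ 0.31 -0.23  0.28] [ 0.02   0.005 -0.018]
30.5 [ 0.16 -0.1   0.74] [-0.013 -0.027  0.   ]
30.0 [-2.14 -1.47  6.1 ] [-0.04   0.434  0.012]
 t19.88 loc [92.1  0.  30.5] Floc [-4.01 -1.61  2.98] M [-0.048  0.977  0.066] gap 0.0137
```

Run:
```python
from h import *
b=np.load("base.npy")[:3]; mb=np.load("base.npy")[3:]
z=.0302; move_l(rp(.092,0,z),.02)
f,m=feel(4);print((f-b).round(2),(m-mb).round(3))
x=.092
while x>.0735:
    x-=.001 if x<.082 else .002; move_l(rp(x,0,z),.03); f,m=feel(6); df=f-b; print("%.1f"%(x*1e3),df.round(2),(m-mb).round(3))
    if df[2]>7: z+=.0002
    if df[2]<.7: z-=.0002
    if df[0]>7 or df[2]>14: print("stop");break
show(state())
```

```text
[-2.28 -1.09  6.79] [-0.073  0.437  0.041]
90.0 [ 2.88 -0.78  4.12] [ 0.068 -0.39  -0.071]
88.0 [ 3.5  -0.34  5.55] [ 0.114 -0.476 -0.087]
86.0 [ 3.15 -0.75  7.7 ] [ 0.146 -0.513 -0.131]
84.0 [ 3.08 -0.91  7.74] [ 0.144 -0.52  -0.131]
82.0 [ 2.54 -0.36  7.03] [ 0.153 -0.526 -0.151]
81.0 [ 2.12 -0.13  5.24] [ 0.139 -0.472 -0.106]
80.0 [ 2.08 -0.08  3.6 ] [ 0.121 -0.449 -0.125]
79.0 [ 1.06 -0.18  3.32] [ 0.076 -0.296 -0.09 ]
78.0 [0.76 0.02 2.67] [ 0.053 -0.177 -0.043]
77.0 [ 0.49 -0.13  1.24] [ 0.002 -0.08  -0.006]
76.0 [ 0.18 -0.42  0.58] [-0.027  0.031 -0.013]
75.0 [ 0.61 -0.02  0.61] [-0.014 -0.148  0.02 ]
74.0 [ 1.4  -0.12  1.03] [-0.036 -0.27   0.039]
73.0 [ 2.01 -0.53  1.47] [-0.041 -0.358  0.084]
 t26.57 loc [73.2  0.  30.6] Floc [ 0.49 -0.38 -0.8 ] M [-0.118  0.161  0.116] gap 0.0137
```

Run:
```python
from h import *
b=np.load("base.npy")[:3]; mb=np.load("base.npy")[3:]
L=(state()["ee_pos"]-FOOT)@F; z=.0302
x=.0725
for i in range(12):
    move_l(rp(x,0,z),.02); f,m=feel(6); df=f-b; print("%.1f"%(z*1e3),df.round(2),(m-mb).round(3))
    if df[2]>5: break
    z-=.0002
show(state())
d=get_image("scene");np.savez("s4.npz",**d);P=cloud(d);M=masks(d)
q=np.zeros_like(M["blue"]);q[180:300,280:380]=1
L=(P[M["blue"]&q]-FOOT)@F;t=L[abs(L[:,2]-.016)<.006];A=np.c_[t[:,:2],np.ones(len(t))]
for _ in range(3):
    w=np.linalg.lstsq(A,t[:,2],rcond=None)[0];g=abs(t[:,2]-A@w)<.003;t=t[g];A=A[g]
print("lid plane",w.round(4),cv2.minAreaRect(t[:,:2].astype(np.float32)*1000))
for n in("scene0","s4"):
    e=dict(np.load(n+".npz"));Y=(cloud(e)[masks(e)["yellow"]&q]-FOOT)@F;Y=Y[abs(Y[:,2]-.012)<.008];print(n,len(Y),np.percentile(Y[:,0],[5,50,95])*1e3)
cv2.imwrite("pics/s4.png",cv2.resize(d["frame"][170:330,260:400],None,fx=4,fy=4)[:600])
```

```text
30.2 [ 3.22 -0.71  3.63] [-0.039 -0.565  0.064]
30.0 [ 4.01 -1.2   6.42] [-0.115 -0.536  0.071]
 t27.47 loc [73.  -0.  30.5] Floc [ 2.42 -2.04  4.42] M [-0.113 -0.06   0.129] gap 0.0139
lid plane [-0.0096  0.0006  0.0176] ((75.32569885253906, 0.3065032958984375), (101.22884368896484, 128.4202117919922), 0.7510387897491455)
scene0 245 [21.79051807 24.43933497 26.95157514]
s4 15 [16.17370292 20.45477529 23.72084322]
```

View pics/s4.png

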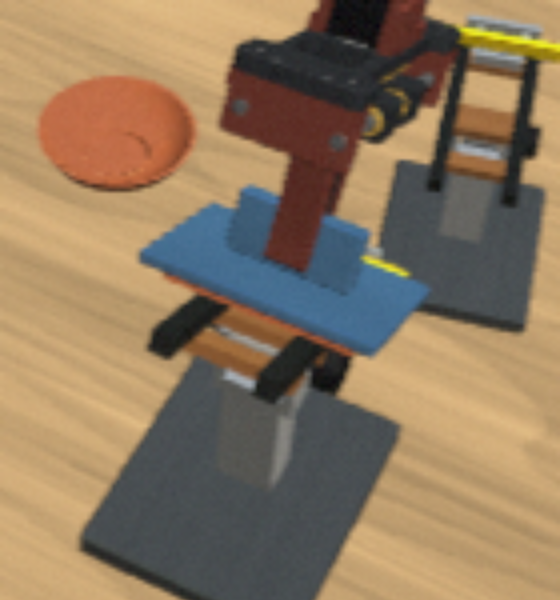

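The lid is flat and centred, and the stop has moved about 3 mm. I'll release it, retreat and check.

Run:
```python
from h import *
gripper_open(); hold(.2); show(state(),"open")
L=(state()["ee_pos"]-FOOT)@F
move_l(rp(L[0],L[1],.06),.06); move_l(rp(L[0],L[1],.17),.2); hold(.3)
d=get_image("wrist");np.savez("w5.npz",**d);P=cloud(d);M=masks(d)
L=(P-FOOT)@F
box=(abs(L[...,1])<.075)&(L[...,0]>-.02)&(L[...,0]<.15)
B=L[M["blue"]&box];t=B[abs(B[:,2]-.016)<.006];A=np.c_[t[:,:2],np.ones(len(t))]
for _ in range(3):
    w=np.linalg.lstsq(A,t[:,2],rcond=None)[0];g=abs(t[:,2]-A@w)<.003;t=t[g];A=A[g]
print("lid plane",w.round(4),len(t),cv2.minAreaRect(t[:,:2].astype(np.float32)*1000))
Y=L[M["yellow"]&box];Y=Y[abs(Y[:,2]-.012)<.008];print("stop x",len(Y),np.percentile(Y[:,0],[2,50,98])*1e3)
show(state())
cv2.imwrite("pics/w5.png",d["frame"])
e=get_image("scene");P=cloud(e);M=masks(e);L=(P-FOOT)@F;q=np.zeros_like(M["blue"]);q[180:300,280:380]=1
Y=L[M["yellow"]&q];Y=Y[abs(Y[:,2]-.012)<.008];print("scene stop x",len(Y),np.percentile(Y[:,0],[2,50,98])*1e3)
```

```text
open t28.93 loc [72.5  0.  30. ] Floc [ 0.03 -1.08 -1.21] M [ 0.004  0.254 -0.009] gap 0.0878
lid plane [0.0012 0.0028 0.0164] 9966 ((73.73068237304688, -1.2525100708007812), (99.60152435302734, 128.73085021972656), 0.7670504450798035)
stop x 406 [16.27704262 18.95159429 22.98686295]
 t30.62 loc [ 7.200e+01 -1.000e-01  1.689e+02] Floc [-0.39  0.71  0.4 ] M [-0.078  0.228 -0.003] gap 0.0878
scene stop x 14 [16.67345469 20.07396083 23.42225077]
```

View pics/w5.png

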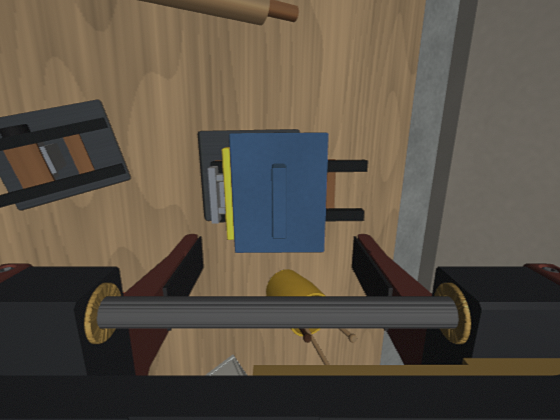

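The wrist view shows the lid (columns 230–327) flat on both rails and square to them. The stop's upper face is at 23 mm against about 25.7 mm before, so it is pressed in about 2.7 mm. Handing in.

```bash
python3 -c "
from bench import *
print(job_done())"
```

```text
the job is handed in; nothing more can be done
None
```

The lid lies flat and centred on the rails with the stop pressed in about 2.7 mm by the wrist camera, and the arm is clear; I handed the job in at about 31 s, and no verdict came back.

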